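Load and lock a circuit board in the test rack

ROBOT

A 7-joint arm with a two-finger parallel gripper is mounted at the origin on the work surface. World frame = base frame: x ahead of the robot, y to its left, z up, the work surface at z = 0. Lengths are in m, angles in degrees, forces in N, time in s.
With the tool pointing down it reaches from about 0.425 to 0.875 m from the base axis. Payload 4.7 kg.
Tool frame: the origin (TCP) lies at the very end of the fingers, on their centre line; the grasp point (between the pads) lies 19 mm behind it; z points along the fingers, y is the line along which they close (so a half turn about z gives the same grasp; the last joint's range is limited). The gripper opens to 87 mm and grips with 3 to 60 N. Pads are 19 mm wide; open, the fingers measure 117 mm over their backs; the gripper's body (75 mm by 190 mm) begins 51 mm behind the grasp point.
Start: joints at [-65.197, 18.392, -4.016, 83.108, 1.295, 78.541, -3.26], TCP at [0.264, 0.594, 0.223] pointing down, gripper open.
Joint ranges: [-163.93, 163.93], [-17.29, 119.83], [-79.2, 71.16], [3.27, 140.29], [-89.18, 269.18], [5.43, 117.66], [-154.24, 154.24]. Speed limits (degrees/s): [147.25, 147.25, 180, 180, 180, 180, 180].

INTERFACE

Orientations are given as [roll, pitch, yaw] about the fixed x, y, z axes, in that order (R = Rz(yaw) Ry(pitch) Rx(roll)).
In Python, from cell import get_obs, cams, ticket, finder gives the robot as it stands.
- The arm moves only by the shell command python3 -m creep 'ROWS' [FORCE]. ROWS is text: rows parted by semicolons, each of 5 numbers parted by spaces: the shift along the world's x, y, z in m, then the turn about the world's z in degrees, then the finger opening in m, from 0 to 0.087. A call has 1 to 8 rows; each row shifts and turns the commanded pose from where the row before left it; what a row does not reach is not made up. A row lasts 1/8 s, in which the tool goes at most 62.5 mm and 10.7 degrees, less where a joint would pass 70% of its speed; a pose out of reach is approached as far as the arm can. A call with a gripper value outside its range is refused whole. The fingers move at their own pace and stop on an object; FORCE is the grip in N (left out, the last holds). Time passes only in rows, so rows that do not move let the fingers close. It gives the time, the measured TCP pose, the force, the opening and the grip force at its end, in the units of the state.
- get_obs(): the state, without advancing time (a new reading comes with each control period).
- cams.read_camera(name): name is "scene" or "top" or "wrist"; returns the picture (400x640x3 uint8, red, green, blue); there is no depth.
- cams.calibration(name): a dict with "fx", "fy", "cx", "cy" (pixels), "extrinsics" (4x4, takes a point from world to camera coordinates). Camera axes: x right, y down, z forward; pixel columns grow to the right and rows downward; lengths in m; the calibration is good to about 2 mm. A picture is of the moment at which its call begins: read the wrist's pose just before it. calibration takes no time and is no camera call; for the wrist camera it gives the pose at the moment of the call.
- ticket.sign_off(): hands the job in; it is judged then, once.
Trained networks look in the newest picture that a camera, given by its name, has taken for a name from the list of things; names that differ only in an ending like _2 or _b are one class to them, and where a whole thing is asked for, a point or a joint stands for the part that bears it (a point fixed in the world has none). Each returns a list of dicts, best first, with "p" (0 to 1); they miss things now and then, are a little off and sometimes report something else, mostly with a low value. They report only what shows in the picture. A call takes as long as a camera call. They do not tell look-alikes from the thing itself.
- finder.masks_of(name, camera): "mask" (400x640 bool, what is visible of it) and "xy" ([column, row] in pixels, amid what is visible of it).
- finder.tip_of(name, camera): "xy" ([column, row] in pixels: a listed point, or the origin of a listed thing).
The state is a dict: "time_s": time; "qpos": joint angles; "joint_velocities": joint speeds; "effort": joint torques, N m; "tool_pos": TCP position; "tool_rot": TCP orientation; "force": force on the tool from outside, world axes, zero at the start; "wrist_torque": the same for the moment, N m; "grip_width": finger opening in m; "grasp_force": force on a finger pad.
Only numpy, scipy, OpenCV 4.12 (cv2) and the standard library are available. Lean on these libraries where they do the work, as an engineer would, in place of code of your own. Each camera call takes 0.05 s, during which the arm holds its last target. There are 200 camera calls.

TASK

On the electronics bench, slide back the locking bolt of the test rack's empty bay and take the tall board with the metal grip bar along its top out of the black board stand. Lower it upright down the bay's two guide channels until it rests fully home, keeping it under control so that it never drops, then slide the bolt fully closed over it. Leave the two short boards and the screwdriver that lies between stand and rack where they are.

Things in the scene. Friction and masses are not known exactly. Their poses are not given: they have to be found in the camera images.
- board: Tall green board to load, upright in a stand groove. Origin: middle of lower edge; x width 110 mm, y thickness 4, z up; 80 high, bare top corners. Small parts on the +y face (|x| < 43, y < 14, z < 66 mm). Central aluminium grip bar 60 long (x), 12 thick (y), z = 70 to 105 mm. About 0.16 kg, may vary by a third; may lean 4 degrees in the stand. Fits the bay either way round.
- stand: Black board stand, 150 x 200 mm, fixed; its place varies. Origin: centre of underside. Boards stand on its 8 mm floor in three grooves along x at y = -60, 0, +60 mm, 6.4 mm wide; the groove guides reach 48 mm above the bench. The tall board is in any one of them, short boards in the other two.
- rack: Grey base plate of the test rack, 215 x 225 x 10 mm, fixed; its place varies. Origin: underside, below the middle bay's slot centre. Three like bays on it at y = -70, 0, +70 mm: two hold a locked tall board of the same kind (immovable), one is empty. Their grip bars and bolt knobs reach 127 and 140 mm above the bench.
- bay: Empty bay of the rack, fixed, in any of the three places. Origin: underside centre, 10 mm above the bench; x along the slot (bolt at the -x end, nearer the robot), z up. Two end columns with facing channels 6.5 mm wide (y), z = 12 to 75 mm, 114 mm from back to back (x), cheeks 9 mm deep. Lead-ins flare above that to z = 87 mm, mouth about 20 mm (y) by 123 mm (x).
- seat (a point): Centre of the empty bay's slot floor, 22 mm above the bench: the middle of the board's lower edge comes to lie here when it is fully home.
- bolt (a joint): Slide bolt of the empty bay. 0 = closed (plate reaches 11 mm in over the board's corner), 0.030 m = fully open, towards the bay's -x. Clear of the board above 0.014, of the flared mouth above 0.020. Starts closed or nearly so; about 1.5 N friction, stays where left. Plate underside 95 mm above the bay's origin, 3 mm above the corner of a board fully home.
- bolt_knob (a point): Middle of the bolt's steel knob (moves with the bolt): an upright block 16 mm (x) by 12 mm (y), 30 mm high, on the 5 mm bolt plate. This point is 125 mm above the bench, the plate's top 110, the knob's top 140 mm. Its axes are those of the bay. Grip it from above across y, or push it along x.
- short1: Short circuit board, 110 x 4 x 55 mm, without grip bar, loose in a groove of the stand; leave it. Origin: middle of its lower edge.
- short2: Another short circuit board, 110 x 4 x 55 mm, without grip bar, loose in a groove of the stand; leave it. Origin: middle of its lower edge.
- driver: Screwdriver lying between rack and stand; leave it. Origin: underside, near its middle.
There are look-alikes about, which are no part of the job. What is shaped like the board but turquoise is not meant.

How it is judged:
By the outcome, as a careful person would: the job done as asked, in the order asked, and still so for the second after the job is handed in, with the robot touching nothing.
It also fails if it takes over 64 s, if anything falls off the work surface, if the arm or the gripper's body presses on something with over 40 N, if the wrist force passes 120 N, or if a joint passes its speed limit or range.

## Working session

There is one attempt and no reset: what is moved stays moved. The work goes in short steps, Python scripts to look and compute and a shell command to move; the robot and the scene stay as the last step left them, time stands still between calls to the robot, and variables do not carry over. Pictures are saved under pics/ and viewed, at most 14 in all, crops included, and the job is handed in when it is done.

```bash
mkdir -p pics; ls; cat > h.py <<'E'
import numpy as np, cv2
from cell import get_obs, cams, ticket, finder
def ray(cal,uv):
    E=np.array(cal["extrinsics"]);R=E[:3,:3];t=E[:3,3]
    d=R.T@np.array([(uv[0]-cal["cx"])/cal["fx"],(uv[1]-cal["cy"])/cal["fy"],1.0])
    return -R.T@t,d/np.linalg.norm(d)
def onz(cal,uv,z):
    o,d=ray(cal,uv); return o+d*(z-o[2])/d[2]
def tri(L):
    A=np.zeros((3,3));b=np.zeros(3)
    for o,d in L:
        P=np.eye(3)-np.outer(d,d);A+=P;b+=P@o
    p=np.linalg.solve(A,b)
    return p,[float(np.linalg.norm((np.eye(3)-np.outer(d,d))@(p-o))) for o,d in L]
def proj(cal,p):
    E=np.array(cal["extrinsics"]);c=E[:3,:3]@np.array(p)+E[:3,3]
    return np.array([cal["fx"]*c[0]/c[2]+cal["cx"],cal["fy"]*c[1]/c[2]+cal["cy"]])
def save(n,im): cv2.imwrite(f"pics/{n}.png",im[:,:,::-1])
E
python3 - <<'E'
from h import *
np.set_printoptions(precision=4,suppress=True)
o=get_obs();print(o["time_s"],o["tool_pos"],o["tool_rot"],o["grip_width"])
ims={}
for c in ("scene","top"):
    im=cams.read_camera(c);ims[c]=im;save(c+"0",im)
    cal=cams.calibration(c);print(c,cal["fx"],-np.array(cal["extrinsics"])[:3,:3].T@np.array(cal["extrinsics"])[:3,3])
    for n in ("board","bolt_knob","stand","rack","bay","seat","short1","driver"):
        try: print(c,n,[(np.round(r["xy"]).tolist(),round(float(r["p"]),2), onz(cal,r["xy"],{"bolt_knob":.125,"rack":0,"stand":0,"bay":.01,"seat":.022}.get(n,.008 if n!="driver" else 0))[:2].round(3).tolist()) for r in finder.tip_of(n,c)][:5])
        except Exception as e: print(n,e)
print(get_obs()["time_s"])
E
```

```text
pics
0.0 [0.2642 0.5933 0.2214] [-179.8883    0.0096  156.0046] 0.08720893498857459
scene 449.3513268604521 [ 1.0377 -0.698   1.0666]
scene board [([234.0, 323.0], 0.97, [0.543, -0.424]), ([285.0, 294.0], 0.9, [0.593, -0.285]), ([233.0, 265.0], 0.59, [0.417, -0.302])]
scene bolt_knob [([350.0, 158.0], 0.51, [0.499, 0.145])]
scene stand [([298.0, 279.0], 0.98, [0.588, -0.223])]
scene rack [([383.0, 179.0], 0.92, [0.573, 0.239])]
scene bay [([372.0, 190.0], 0.79, [0.573, 0.167])]
scene seat [([375.0, 192.0], 0.63, [0.59, 0.155]), ([298.0, 281.0], 0.61, [0.6, -0.239])]
scene short1 [([294.0, 279.0], 0.89, [0.583, -0.236]), ([313.0, 263.0], 0.87, [0.592, -0.164])]
scene driver [([344.0, 230.0], 0.84, [0.591, -0.012])]
top 421.79176361264956 [ 0.3047 -0.0387  1.1462]
top board [([403.0, 182.0], 0.9, [0.579, -0.295]), ([407.0, 239.0], 0.73, [0.421, -0.3]), ([449.0, 200.0], 0.68, [0.53, -0.42])]
top bolt_knob [([237.0, 200.0], 0.55, [0.502, 0.144])]
top stand [([381.0, 182.0], 0.84, [0.583, -0.233])]
top rack [([214.0, 186.0], 0.81, [0.564, 0.231])]
top bay [([240.0, 182.0], 0.96, [0.574, 0.158])]
top seat [([236.0, 180.0], 0.79, [0.577, 0.168])]
top short1 [([360.0, 175.0], 0.55, [0.598, -0.174]), ([402.0, 180.0], 0.26, [0.586, -0.292])]
top driver [([298.0, 177.0], 0.86, [0.594, 0.0]), ([379.0, 178.0], 0.71, [0.593, -0.228])]
0.9
```

View pics/scene0.png

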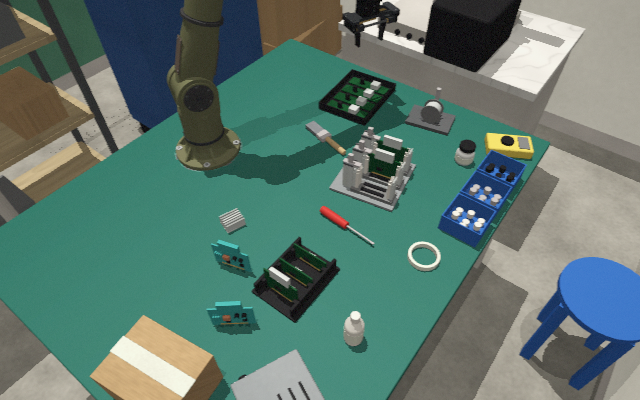

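View pics/top0.png

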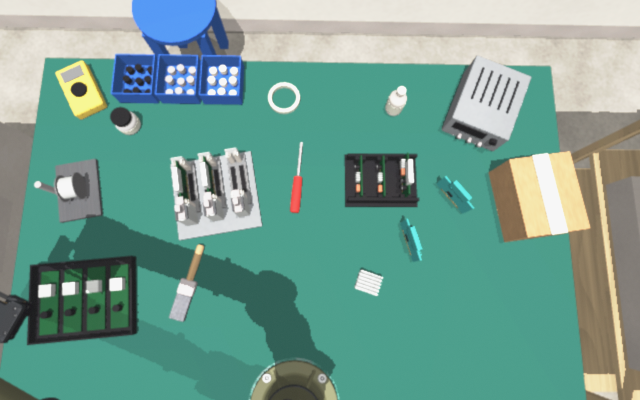

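Candidates for "board": the bar-topped green board in the stand (scene 283,280; top 409,172), the turquoise look-alikes (scene 233,258 and 232,313; top 411,239 and 456,194), and two locked boards in the rack (scene 385,155 and 393,142). The stand board is in the −y groove. The empty bay is the rack's −y one (top 238,180; scene 372,190). I'll move the wrist camera over the rack to get close views.

```bash
python3 -m creep '0.02 -0.04 0.04 5 0.06;0.04 -0.05 0.04 5 0.06;0.04 -0.05 0.03 5 0.06;0.04 -0.05 0.02 5 0.06;0.04 -0.05 0 4 0.06;0.04 -0.05 0 0 0.06;0.03 -0.05 0 0 0.06;0 -0.05 0 0 0.06'
python3 -m creep '0 -0.04 0 0 0.06;0 0 0 0 0.06;0 0 0 0 0.06'
cat > look.py <<'E'
from h import *
import sys,pickle
np.set_printoptions(precision=4,suppress=True)
tag=sys.argv[1];names=sys.argv[2].split(',')
o=get_obs();print(o["time_s"],o["tool_pos"],o["tool_rot"])
cal=cams.calibration("wrist");im=cams.read_camera("wrist");save(tag,im)
E=np.array(cal["extrinsics"]);print("cam",-E[:3,:3].T@E[:3,3],"fwd",E[2,:3])
out={}
for n in names:
    out[n]=finder.tip_of(n,"wrist")
    z={"bolt_knob":.125,"rack":0,"stand":0,"bay":.01,"seat":.022}.get(n,.008)
    print(n,[(np.round(r["xy"]).tolist(),round(float(r["p"]),2),onz(cal,r["xy"],z)[:2].round(4).tolist()) for r in out[n]][:5])
pickle.dump((cal,out),open(f"{tag}.pkl","wb"))
E
python3 look.py w1 bolt_knob,seat,bay,rack
```

```text
time_s: 1.9
tool_pos: [0.5, 0.2212, 0.3403]
tool_rot: [-179.9, 0.0, 179.8]
force: [-0.0, -0.9, 0.0]
grip_width: 0.0603
grasp_force: 0.0
time_s: 2.28
tool_pos: [0.498, 0.185, 0.341]
tool_rot: [179.9, 0.0, -179.9]
force: [-0.0, 0.5, -0.2]
grip_width: 0.0598
grasp_force: 0.0
2.275 [0.498 0.185 0.341] [ 179.936     0.0138 -179.9494]
cam [0.421  0.1833 0.5029] fwd [ 0.2845  0.0024 -0.9587]
bolt_knob [([290.0, 175.0], 0.76, [0.5031, 0.1467])]
seat [([309.0, 213.0], 0.95, [0.5835, 0.1624])]
bay [([310.0, 208.0], 0.55, [0.5794, 0.1641])]
rack [([93.0, 214.0], 0.19, [0.5921, -0.1722])]
```

View pics/w1.png

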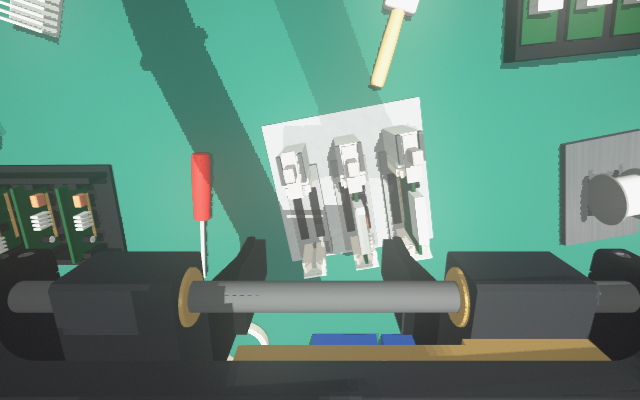

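Wrist view: empty bay slot at about (308,215) with its knob near (290,165), and the red driver at (202,185). The rack's front edge runs (263,127)–(418,97). I'll take a second view from lower and further back.

```bash
python3 -m creep '-0.04 -0.02 -0.03 0 0.06;-0.03 -0.015 -0.02 0 0.06;0 0 0 0 0.06;0 0 0 0 0.06'
python3 look.py w2 bolt_knob,seat,bay
python3 - <<'E'
from h import *
import pickle
np.set_printoptions(precision=4,suppress=True)
a=pickle.load(open("w1.pkl","rb"));b=pickle.load(open("w2.pkl","rb"))
for n in("bolt_knob","seat","bay"):
    if a[1][n] and b[1][n]:
        L=[ray(c[0],c[1][n][0]["xy"]) for c in(a,b)];print(n,"wrist2",*tri(L))
        sc={"bolt_knob":((350,158),(237,200)),"seat":((375,192),(236,180)),"bay":((372,190),(240,182))}[n]
        print(n,"all",*tri(L+[ray(cams.calibration(c),u) for c,u in zip(("scene","top"),sc)]))
p=onz(a[0],(263,127),.01);q=onz(a[0],(418,97),.01);print("front",p,q,np.degrees(np.arctan2(-(q-p)[0],(q-p)[1])))
E
```

```text
time_s: 3.02
tool_pos: [0.4289, 0.1499, 0.2917]
tool_rot: [179.9, 0.1, -180.0]
force: [0.0, 0.1, 0.3]
grip_width: 0.0598
grasp_force: 0.0
3.025 [0.4289 0.1499 0.2917] [ 179.9461    0.101  -179.9517]
cam [0.3517 0.1482 0.4534] fwd [ 0.286   0.0022 -0.9582]
bolt_knob [([320.0, 251.0], 0.6, [0.5047, 0.1453])]
seat [([329.0, 270.0], 0.96, [0.5821, 0.1575])]
bay [([331.0, 266.0], 0.62, [0.5826, 0.1596])]
bolt_knob wrist2 [0.5027 0.1462 0.1285] [0.0008810005401361099, 0.0008810005401361728]
bolt_knob all [0.5015 0.1445 0.1274] [0.0026048780434062752, 0.0020120396585944487, 0.0028297564548264292, 0.0015655407530510103]
seat wrist2 [0.5893 0.1598 0.007 ] [0.002087059968328037, 0.002087059968327984]
seat all [0.5843 0.1629 0.0147] [0.00175992893251341, 0.005456930609841625, 0.002931342306158344, 0.007935763964323678]
bay wrist2 [0.5782 0.1619 0.0166] [0.002610785490823351, 0.00261078549082328]
bay all [0.576  0.1605 0.0179] [0.004004907473621739, 0.0024480908413819155, 0.0011031435325505837, 0.005170231661273012]
front [0.4593 0.0988 0.01  ] [0.4183 0.3143 0.01  ] 10.765010730496297
```

View pics/w2.png

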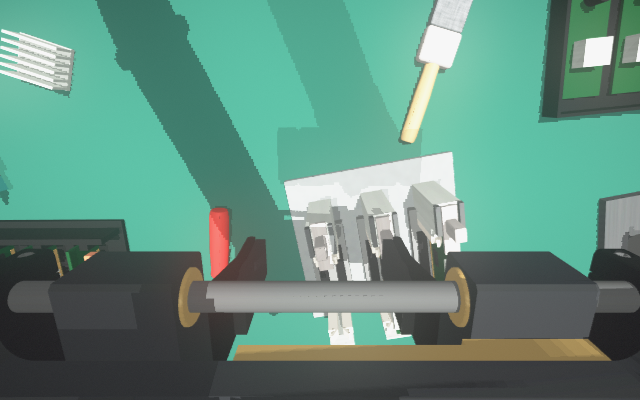

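Knob measured at (0.5025, 0.1455, 0.128), against a stated height of 0.125. Seat is near (0.583, 0.160). Bay yaw is about 10.5°, from both the plate edge and the seat–knob line. Going to the knob.

```bash
python3 -m creep '0.037 -0.003 0 5 0.045;0.037 -0.002 -0.02 5.5 0.045;0 0 -0.05 0 0.045;0 0 -0.05 0 0.045;0 0 -0.03 0 0.045;0 0 -0.014 0 0.045;0 0 -0.012 0 0.045;0 0 0 0 0.045'
python3 look.py w3 bolt_knob,seat,bay
```

```text
time_s: 4.22
tool_pos: [0.5024, 0.1442, 0.1149]
tool_rot: [-180.0, 0.0, -169.5]
force: [-1.1, 0.4, 0.5]
grip_width: 0.045
grasp_force: 0.0
4.225 [0.5024 0.1442 0.1149] [-179.9997    0.0043 -169.4879]
cam [0.4268 0.1285 0.2768] fwd [ 0.2795  0.0531 -0.9587]
bolt_knob [([328.0, 260.0], 0.89, [0.5007, 0.1443])]
seat []
bay [([327.0, 289.0], 0.75, [0.5844, 0.1609])]
```

View pics/w3.png

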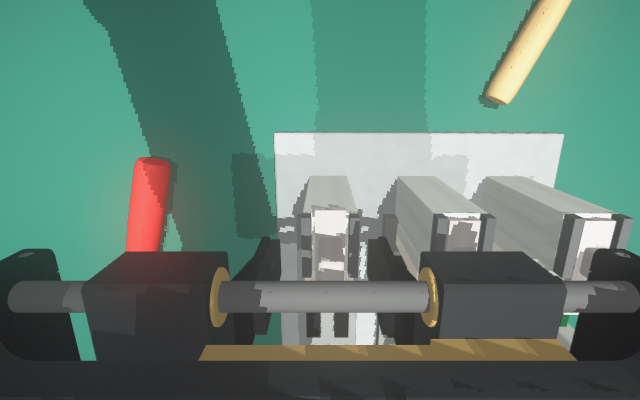

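The knob is centred between the fingers at about (330,225), and the plate edge is level, so the yaw is right. Closing and sliding the bolt open.

```bash
python3 -m creep '0 0 0 0 0.004;0 0 0 0 0.004;0 0 0 0 0.004;0 0 0 0 0.004' 20
python3 -m creep '-0.005 -0.001 0 0 0.004;-0.007 -0.0013 0 0 0.004;-0.007 -0.0013 0 0 0.004;-0.007 -0.0013 0 0 0.004;-0.002 -0.0004 0 0 0.004;0 0 0 0 0.004'
```

```text
time_s: 4.92
tool_pos: [0.5017, 0.1467, 0.1149]
tool_rot: [179.8, 0.0, -169.5]
force: [-2.3, 10.3, -1.1]
grip_width: 0.0129
grasp_force: 5.3
time_s: 5.68
tool_pos: [0.4773, 0.1428, 0.115]
tool_rot: [179.8, 0.5, -169.4]
force: [10.3, 8.8, -11.3]
grip_width: 0.0118
grasp_force: 20.0
```

```bash
python3 -m creep '-0.002 0.002 0 0 0.004;-0.001 0 0 0 0.004;0 0 0 0 0.004'
```

```text
time_s: 6.05
tool_pos: [0.4772, 0.1428, 0.1151]
tool_rot: [179.9, 0.8, -169.5]
force: [18.3, 6.0, -16.7]
grip_width: 0.0117
grasp_force: 20.0
```

The bolt is at its stop: no more motion while the force rises. It travelled 25 mm, so it started slightly open. Release, rise, and look at the bay.

```bash
python3 -m creep '0.003 -0.001 0 0 0.004;0 0 0 0 0.045;0 0 0 0 0.045;0 0 0.03 0 0.045;0 0 0.06 0 0.045;0.015 0.005 0.06 0 0.045;0.015 0.005 0.06 0 0.045;0 0 0.035 0 0.045'
python3 -m creep '0 0 0 0 0.045;0 0 0 0 0.045'
python3 look.py w4 bolt_knob,seat,bay
python3 - <<'E'
from h import *
import pickle
im=cv2.imread("pics/w4.png");cal=pickle.load(open("w4.pkl","rb"))[0]
u=proj(cal,(.56,.157,.1)).astype(int);x,y=u;print(u)
x0=max(x-80,0);y0=max(y-70,0);print(x0,y0)
cv2.imwrite("pics/w4c.png",cv2.resize(im[y0:y0+140,x0:x0+180],None,fx=4,fy=4,interpolation=cv2.INTER_CUBIC))
E
```

```text
time_s: 7.05
tool_pos: [0.5052, 0.1497, 0.3631]
tool_rot: [180.0, 0.2, -169.5]
force: [0.4, 0.9, -0.1]
grip_width: 0.0449
grasp_force: 0.0
time_s: 7.3
tool_pos: [0.5037, 0.1493, 0.3589]
tool_rot: [-180.0, -0.1, -169.5]
force: [-0.2, -0.7, -0.2]
grip_width: 0.0453
grasp_force: 0.0
7.3 [0.5037 0.1493 0.3589] [-179.9826   -0.0902 -169.5115]
cam [0.4283 0.1338 0.5209] fwd [ 0.2781  0.0524 -0.9591]
bolt_knob [([322.0, 145.0], 0.73, [0.4777, 0.1419])]
seat [([324.0, 207.0], 0.69, [0.5838, 0.1635])]
bay [([323.0, 205.0], 0.82, [0.5844, 0.1619])]
[322 207]
242 137
```

View pics/w4c.png

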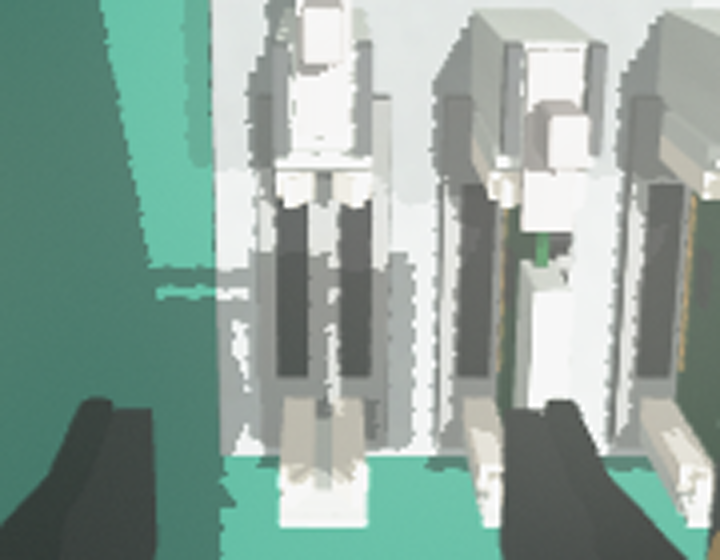

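The bay is open and empty. Its slot axis sits at crop column 323, parallel to the camera axis, so the yaw is good. Far lead-in at crop (324,397–490), near lead-in at (324,172–205), and the bolt plate is clear of the mouth.

```bash
python3 - <<'E'
from h import *
import pickle
np.set_printoptions(precision=4,suppress=True)
cal=pickle.load(open("w4.pkl","rb"))[0]
g=lambda u,v,z:onz(cal,(242+u/4,137+v/4),z)
a=np.radians(10.5);X=np.array([np.cos(a),np.sin(a)]);Y=np.array([-X[1],X[0]])
for nm,u,v,z in[("far mouth end",324,487,.097),("far back edge",324,525,.097),("far col front top",324,400,.097),("plate end",324,158,.11),("near mouth front",324,204,.097),("hole far",324,378,.022),("hole near",324,203,.022),("knob top far",323,68,.14),("plate edge -y",215,300,.01)]:
    p=g(u,v,z);print(nm,p[:2],"along,cross rel (.583,.1624):",(p[:2]-[.583,.1624])@X,(p[:2]-[.583,.1624])@Y)
E
```

```text
far mouth end [0.6326 0.1712] along,cross rel (.583,.1624): 0.05034261033930615 -0.00035565970315836067
far back edge [0.6466 0.1738] along,cross rel (.583,.1624): 0.06463901102622853 -0.0003483957126364222
far col front top [0.6013 0.1654] along,cross rel (.583,.1624): 0.018521447562563433 -0.00037182801222224334
plate end [0.5175 0.1498] along,cross rel (.583,.1624): -0.06671260102696407 -0.00039960746893888063
near mouth front [0.535  0.1531] along,cross rel (.583,.1624): -0.048843376793214016 -0.00040605602921391006
hole far [0.6228 0.1693] along,cross rel (.583,.1624): 0.04039234869857717 -0.00045029946083903835
hole near [0.5536 0.1564] along,cross rel (.583,.1624): -0.030037727718529788 -0.0004860849301159628
knob top far [0.4858 0.1437] along,cross rel (.583,.1624): -0.09895978484861406 -0.0006589566230803396
plate edge -y [0.603  0.1221] along,cross rel (.583,.1624): 0.01235870479266693 -0.043296152676285095
```

```bash
python3 -m creep '0 -0.03 0 -5 0.045;0 -0.055 0 -5.5 0.045;0 -0.06 0 0 0.045;0 -0.06 0 0 0.045;0 -0.06 0 0 0.045;0 -0.06 0 0 0.045;0 -0.06 0 0 0.045;0 -0.04 0 0 0.045'
python3 -m creep '0 0 0 0 0.045;0 0 0 0 0.045'
python3 look.py w5 board,stand,short1
python3 -m creep '0.03 0.005 -0.04 0 0.045;0.02 0 -0.03 0 0.045;0 0 0 0 0.045;0 0 0 0 0.045'
python3 look.py w6 board,stand,short1
python3 - <<'E'
import cv2
im=cv2.imread("pics/w5.png");cv2.imwrite("pics/w5c.png",cv2.resize(im[60:270,180:460],None,fx=2.8,fy=2.8,interpolation=cv2.INTER_CUBIC))
im=cv2.imread("pics/w6.png");cv2.imwrite("pics/w6c.png",cv2.resize(im[60:270,180:460],None,fx=2.8,fy=2.8,interpolation=cv2.INTER_CUBIC))
E
```

```text
time_s: 8.5
tool_pos: [0.5017, -0.2801, 0.3599]
tool_rot: [-179.9, -0.0, 179.6]
force: [-0.2, -0.4, 0.6]
grip_width: 0.0452
grasp_force: 0.0
time_s: 8.75
tool_pos: [0.5037, -0.2752, 0.3595]
tool_rot: [179.9, -0.0, 179.9]
force: [0.0, 0.5, 0.3]
grip_width: 0.0448
grasp_force: 0.0
8.75 [ 0.5037 -0.2752  0.3595] [179.9429  -0.0333 179.9216]
cam [ 0.4268 -0.2766  0.5214] fwd [ 0.2838  0.0017 -0.9589]
board [([229.0, 176.0], 0.82, [0.54, -0.4205]), ([316.0, 206.0], 0.81, [0.588, -0.2879]), ([308.0, 91.0], 0.55, [0.4162, -0.2983])]
stand [([351.0, 202.0], 0.95, [0.5846, -0.2328])]
short1 [([354.0, 205.0], 0.81, [0.5864, -0.2279]), ([390.0, 206.0], 0.77, [0.5886, -0.1711])]
time_s: 9.45
tool_pos: [0.554, -0.2705, 0.2912]
tool_rot: [-180.0, 0.1, -180.0]
force: [-0.3, -0.1, 0.4]
grip_width: 0.045
grasp_force: 0.0
9.45 [ 0.554  -0.2705  0.2912] [-179.9626    0.0504 -179.9945]
cam [ 0.4769 -0.2718  0.453 ] fwd [ 0.2851  0.0005 -0.9585]
board [([211.0, 150.0], 0.85, [0.5408, -0.4177]), ([311.0, 190.0], 0.79, [0.5944, -0.2887]), ([298.0, 47.0], 0.74, [0.4174, -0.3022])]
stand [([356.0, 184.0], 0.74, [0.5877, -0.2282]), ([310.0, 187.0], 0.27, [0.5931, -0.2909])]
short1 [([401.0, 187.0], 0.86, [0.5899, -0.1685]), ([353.0, 187.0], 0.59, [0.5903, -0.232])]
```

View pics/w5c.png

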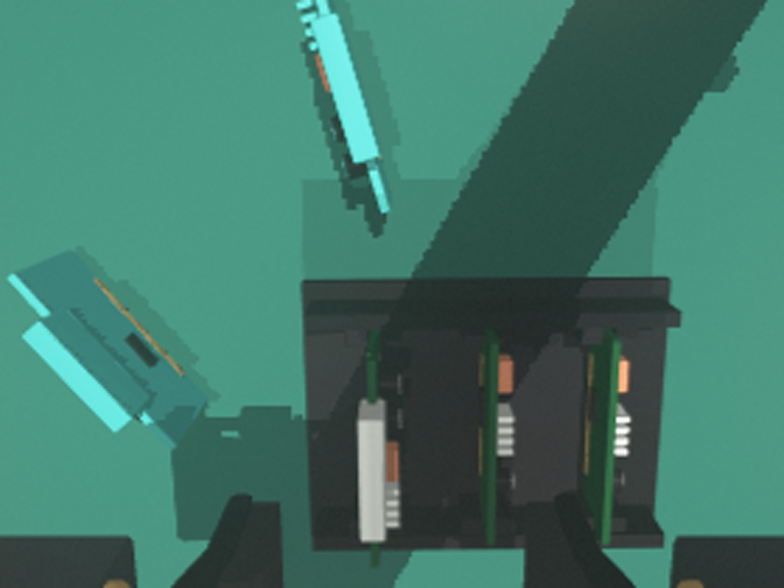

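View pics/w6c.png

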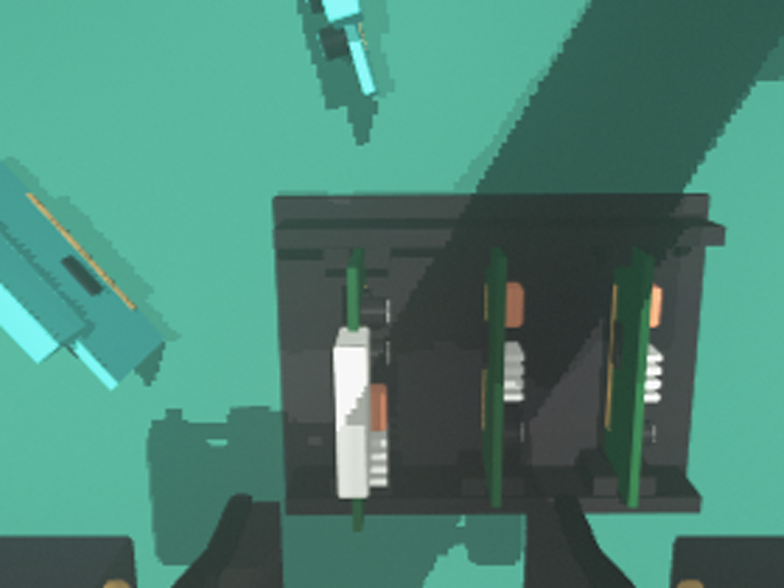

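The chosen board is green with the grip bar, leftmost groove at w5c (372,470) and w6c (352,420). The turquoise ones are separate, at (345,90) and (80,340). Triangulating the bar-top end points.

```bash
python3 - <<'E'
from h import *
import pickle
np.set_printoptions(precision=4,suppress=True)
A=pickle.load(open("w5.pkl","rb"))[0];B=pickle.load(open("w6.pkl","rb"))[0]
c=lambda u,v:(180+(u+.5)/2.8-.5,60+(v+.5)/2.8-.5)
for nm,p,q in[("near",(372.5,418),(352,346)),("far",(371.5,541),(352,497)),("far L",(358,541),(336,497)),("far R",(385,541),(368,497)),("board near top corner",(373,335),(356,250)),("board far top corner",(375,565),(357,529)),("short2 near",(491,333),(497,250)),("stand nearL",(303,281),(274,198)),("stand nearR",(668,281),(708,196))]:
    print(nm,*tri([ray(A,c(*p)),ray(B,c(*q))]))
E
```

```text
near [ 0.5616 -0.2903  0.1048] [0.0004397584454758217, 0.0004397584454758483]
far [ 0.618  -0.2907  0.1153] [0.00022680854389241505, 0.00022680854389246348]
far L [ 0.6186 -0.297   0.1139] [0.00015283035286185872, 0.00015283035286193074]
far R [ 0.6175 -0.2846  0.1164] [0.000304714071343903, 0.000304714071343783]
board near top corner [ 0.5311 -0.2905  0.0683] [7.516445748657922e-05, 7.516445748655899e-05]
board far top corner [ 0.6401 -0.2899  0.0958] [0.00034192348409664244, 0.0003419234840965655]
short2 near [ 0.5325 -0.2326  0.0574] [0.0003618332296014683, 0.0003618332296014559]
stand nearL [ 0.5162 -0.3308  0.0022] [0.0005502722273810633, 0.0005502722273809991]
stand nearR [ 0.5144 -0.1339  0.0123] [2.2170684649497794e-05, 2.2170684649619143e-05]
```

Bar top centre is (0.588, −0.2905) at z ≈ 0.113, matching the stated height, with yaw ≈ 0 and length ≈ 58–60 mm. Descending to grasp.

```bash
python3 -m creep '0.034 -0.02 -0.04 0 0.045;0 0 -0.05 0 0.045;0 0 -0.05 0 0.045;0 0 -0.04 0 0.045;0 0 -0.02 0 0.045;0 0 -0.008 0 0.045;0 0 0 0 0.045;0 0 0 0 0.02'
python3 -m creep '0 0 0 0 0.004;0 0 0 0 0.004;0 0 0 0 0.004' 30
```

```text
time_s: 10.65
tool_pos: [0.5892, -0.2909, 0.0837]
tool_rot: [-179.9, 0.2, -180.0]
force: [0.9, 0.0, -0.3]
grip_width: 0.0407
grasp_force: 0.0
time_s: 11.02
tool_pos: [0.5883, -0.2903, 0.082]
tool_rot: [180.0, 0.0, -180.0]
force: [-0.7, -0.4, -0.0]
grip_width: 0.013
grasp_force: 0.0
```

```bash
python3 -m creep '0 0 0 0 0.004;0 0 0 0 0.004;0 0 0 0 0.004' 40
```

```text
time_s: 11.4
tool_pos: [0.5883, -0.2902, 0.0821]
tool_rot: [180.0, 0.0, -180.0]
force: [-0.1, 0.8, 1.6]
grip_width: 0.0116
grasp_force: 40.0
```

```bash
python3 -m creep '0 0 0.006 0 0.004;0 0 0.012 0 0.004;0 0 0.02 0 0.004;0 0 0.03 0 0.004;0 0 0.04 0 0.004;0 0 0.04 0 0.004;0 0 0.025 0 0.004;0 0 0 0 0.004'
python3 - <<'E'
from h import *
np.set_printoptions(precision=4,suppress=True)
o=get_obs();print(o["force"],o["wrist_torque"],o["tool_pos"])
a=cams.read_camera("wrist");b=cams.read_camera("scene");c=proj(cams.calibration("scene"),o["tool_pos"]).astype(int);print(c)
x,y=c;cv2.imwrite("pics/g1.png",np.hstack([a[200:400,120:520],cv2.resize(b[max(y-60,0):y+80,x-90:x+90],(400,311))[:200*0+311][:200]])[:,:,::-1])
cv2.imwrite("pics/g1.png",np.vstack([a[150:350,120:520],cv2.resize(b[y-70:y+70,x-90:x+90],(400,311),interpolation=cv2.INTER_CUBIC)])[:,:,::-1])
E
```

```text
time_s: 12.4
tool_pos: [0.5892, -0.2914, 0.2586]
tool_rot: [-179.9, 0.3, 180.0]
force: [0.3, 0.1, -3.1]
grip_width: 0.0121
grasp_force: 40.0
[ 0.2839  0.0995 -3.1134] [0.0539 0.0264 0.0148] [ 0.5892 -0.2914  0.2586]
[274 239]
```

View pics/g1.png

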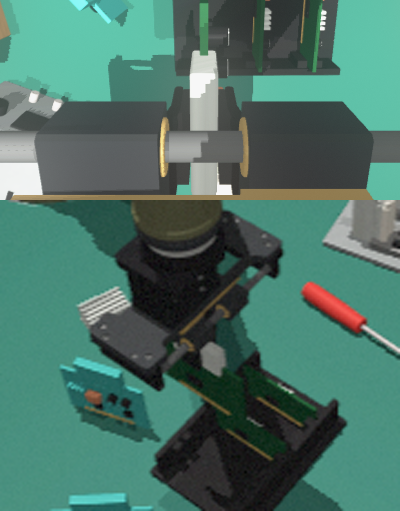

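Board is held upright and centred in the pads, clear of the stand. The short boards are undisturbed. Checking the board's x offset in the grip while carrying it to above the bay.

```bash
python3 -m creep '0 0.03 0 0 0.004;0 0.055 0 0 0.004;0 0.06 0 0 0.004;0 0.06 0 0 0.004;0 0.06 0 3 0.004;0 0.06 0 4 0.004;0 0.06 0 3.5 0.004;0 0.035 0 0 0.004'
python3 -m creep '-0.006 0.033 0 0 0.004;0 0 0 0 0.004;0 0 0 0 0.004;0 0 0 0 0.004'
python3 - <<'E'
from h import *
np.set_printoptions(precision=4,suppress=True)
o=get_obs();print(o["time_s"],o["force"],o["tool_pos"],o["tool_rot"])
cal=cams.calibration("wrist");im=cams.read_camera("wrist");save("p1",im)
p=np.array(o["tool_pos"]);a=np.radians(o["tool_rot"][2]+180);X=np.array([np.cos(a),np.sin(a)])
near=np.r_[p[:2]-.055*X,p[2]+.006];u=proj(cal,near);print("pred near corner",u, "bar near top",proj(cal,np.r_[p[:2]-.03*X,p[2]+.031]))
cv2.imwrite("pics/p1c.png",cv2.resize(im[100:300,220:430],None,fx=3,fy=3,interpolation=cv2.INTER_CUBIC)[:,:,::-1])
E
```

```text
time_s: 13.5
tool_pos: [0.5865, 0.1343, 0.2528]
tool_rot: [179.9, -0.2, -169.2]
force: [0.3, -0.2, -1.3]
grip_width: 0.0116
grasp_force: 40.0
time_s: 14.0
tool_pos: [0.5823, 0.1608, 0.2544]
tool_rot: [-180.0, -0.0, -169.6]
force: [0.1, -0.7, -0.5]
grip_width: 0.012
grasp_force: 40.0
14.0 [ 0.1241 -0.6867 -0.5255] [0.5823 0.1608 0.2544] [-179.9596   -0.0388 -169.6444]
pred near corner [326.8373 149.682 ] bar near top [327.1566 220.0974]
```

View pics/p1c.png

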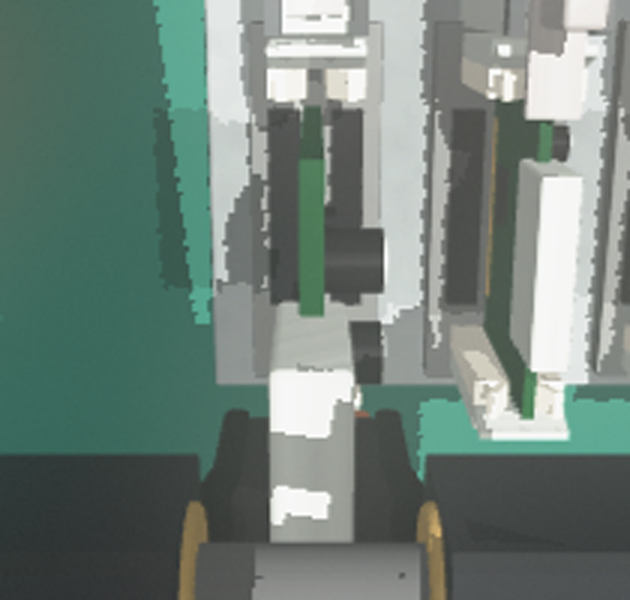

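The board hangs over the slot at crop (313,160), in line with the lead-in gap at (316,85). It sits about 1.6 mm further along the bay axis than I assumed, so I'll correct that and lower it.

```bash
python3 -m creep '-0.001 0.0012 -0.02 0 0.004;0 0 -0.03 0 0.004;0 0 -0.02 0 0.004;0 0 -0.006 0 0.004;0 0 0 0 0.004;0 0 0 0 0.004'
python3 -m creep '0 0 -0.006 0 0.004;0 0 -0.006 0 0.004;0 0 -0.006 0 0.004;0 0 0 0 0.004'
```

```text
time_s: 14.8
tool_pos: [0.5819, 0.1639, 0.18]
tool_rot: [180.0, 0.1, -169.5]
force: [-0.0, 0.1, -1.1]
grip_width: 0.0117
grasp_force: 40.0
time_s: 15.3
tool_pos: [0.5809, 0.1636, 0.1601]
tool_rot: [-180.0, -0.1, -169.5]
force: [0.6, -0.9, -1.4]
grip_width: 0.012
grasp_force: 40.0
```

```bash
python3 -m creep '0 -0.0012 0 0 0.004;0 0 -0.004 0 0.004;0 0 -0.004 0 0.004;0 0 0 0 0.004'
```

```text
time_s: 15.8
tool_pos: [0.5808, 0.1628, 0.1523]
tool_rot: [-180.0, -0.1, -169.5]
force: [-0.5, 0.2, -0.5]
grip_width: 0.012
grasp_force: 40.0
```

In the channels (lower edge ≈ 0.078) with no contact force. Continuing.

```bash
python3 -m creep '0 0 -0.006 0 0.004;0 0 -0.006 0 0.004;0 0 -0.006 0 0.004;0 0 0 0 0.004'
python3 -m creep '0 0 -0.008 0 0.004;0 0 -0.008 0 0.004;0 0 -0.006 0 0.004;0 0 0 0 0.004'
```

```text
time_s: 16.3
tool_pos: [0.5807, 0.1626, 0.134]
tool_rot: [-180.0, -0.1, -169.5]
force: [0.2, 0.4, -1.3]
grip_width: 0.0119
grasp_force: 40.0
time_s: 16.8
tool_pos: [0.5806, 0.1626, 0.112]
tool_rot: [-180.0, -0.1, -169.5]
force: [0.5, 0.2, -1.0]
grip_width: 0.0119
grasp_force: 40.0
```

```bash
python3 -m creep '0 0 -0.005 0 0.004;0 0 -0.005 0 0.004;0 0 -0.003 0 0.004;0 0 0 0 0.004'
python3 -m creep '0 0 -0.002 0 0.004;0 0 -0.001 0 0.004;0 0 -0.001 0 0.004;0 0 0 0 0.004'
```

```text
time_s: 17.3
tool_pos: [0.5809, 0.1627, 0.0995]
tool_rot: [-180.0, -0.0, -169.5]
force: [-0.7, 0.4, -1.3]
grip_width: 0.0116
grasp_force: 40.0
time_s: 17.8
tool_pos: [0.5812, 0.1628, 0.096]
tool_rot: [180.0, 0.0, -169.5]
force: [-0.1, -1.3, 0.1]
grip_width: 0.0116
grasp_force: 40.0
```

```bash
python3 -m creep '0 0 -0.001 0 0.004;0 0 -0.001 0 0.004;0 0 0 0 0.004'
```

```text
time_s: 18.18
tool_pos: [0.5813, 0.1628, 0.096]
tool_rot: [179.9, 0.0, -169.5]
force: [-4.5, -1.8, 11.0]
grip_width: 0.0119
grasp_force: 40.0
```

Resting: z is firm at 0.096, exactly as predicted, with 11 N upward. Release and rise, then go to the knob at about (0.477, 0.143).

```bash
python3 -m creep '0 0 0.0015 0 0.004;0 0 0 0 0.02;0 0 0 0 0.045;0 0 0 0 0.045;0 0 0.03 0 0.045;0 0 0.05 0 0.045;-0.05 -0.009 0.03 0 0.045;-0.054 -0.011 0.02 0 0.045'
python3 -m creep '0 0 0.05 0 0.045;0 0 0.06 0 0.045;0 0 0.03 0 0.045;0.03 0.01 0 0 0.045;0 0 0 0 0.045;0 0 0 0 0.045'
python3 look.py f1 bolt_knob,board
python3 - <<'E'
from h import *
im=cv2.imread("pics/f1.png");cv2.imwrite("pics/f1c.png",cv2.resize(im[100:280,220:440],None,fx=3,fy=3,interpolation=cv2.INTER_CUBIC))
E
```

```text
time_s: 19.18
tool_pos: [0.477, 0.1426, 0.2268]
tool_rot: [-180.0, 0.1, -169.5]
force: [-0.5, 1.4, 1.2]
grip_width: 0.0448
grasp_force: 0.0
time_s: 19.92
tool_pos: [0.5068, 0.1525, 0.3648]
tool_rot: [-180.0, -0.1, -169.5]
force: [-0.1, -0.0, 0.8]
grip_width: 0.0447
grasp_force: 0.0
19.925 [0.5068 0.1525 0.3648] [-179.9743   -0.0784 -169.5124]
cam [0.4314 0.1369 0.5268] fwd [ 0.2783  0.0523 -0.9591]
bolt_knob [([318.0, 139.0], 0.76, [0.4761, 0.139])]
board [([324.0, 205.0], 0.92, [0.589, 0.167]), ([19.0, 32.0], 0.68, [0.4201, -0.2922])]
```

View pics/f1c.png

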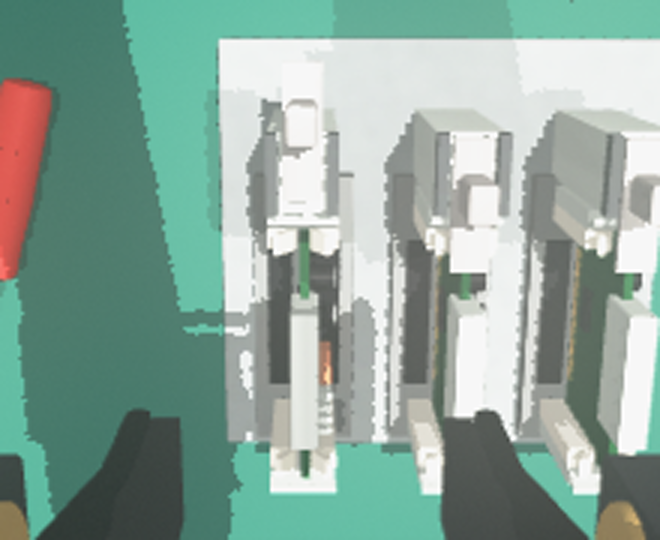

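The board sits in both channels, level with its neighbours, and the knob is at crop (300,120), open. Now closing the bolt.

```bash
python3 -m creep '-0.03 -0.0098 -0.04 0 0.045;0 0 -0.06 0 0.045;0 0 -0.06 0 0.045;0 0 -0.05 0 0.045;0 0 -0.025 0 0.045;0 0 -0.014 0 0.045;0 0 0 0 0.045;0 0 0 0 0.02'
python3 -m creep '0 0 0 0 0.004;0 0 0 0 0.004;0 0 0 0 0.004;0 0 0 0 0.004;0 0 0 0 0.004' 20
```

```text
time_s: 21.08
tool_pos: [0.4781, 0.1433, 0.1177]
tool_rot: [180.0, 0.1, -169.5]
force: [0.3, 0.7, 1.5]
grip_width: 0.0406
grasp_force: 0.0
time_s: 21.7
tool_pos: [0.4774, 0.1428, 0.1166]
tool_rot: [180.0, 0.0, -169.5]
force: [-0.8, -0.8, 2.5]
grip_width: 0.012
grasp_force: 20.0
```

```bash
python3 -m creep '0.005 0.0009 0 0 0.004;0.007 0.0013 0 0 0.004;0.007 0.0013 0 0 0.004;0.006 0.0011 0 0 0.004;0 0 0 0 0.004'
python3 -m creep '0.003 0.0006 0 0 0.004;0.002 0.0004 0 0 0.004;0 0 0 0 0.004;0 0 0 0 0.004'
```

```text
time_s: 22.32
tool_pos: [0.5038, 0.1477, 0.1166]
tool_rot: [-180.0, 0.1, -169.5]
force: [1.5, -1.1, 3.3]
grip_width: 0.0119
grasp_force: 20.0
time_s: 22.82
tool_pos: [0.5069, 0.1483, 0.1166]
tool_rot: [-180.0, -0.1, -169.5]
force: [-3.2, -2.2, 5.7]
grip_width: 0.0117
grasp_force: 20.0
```

```bash
python3 -m creep '0.002 0.0004 0 0 0.004;0.001 0.0002 0 0 0.004;0 0 0 0 0.004;0 0 0 0 0.004'
```

```text
time_s: 23.32
tool_pos: [0.507, 0.1483, 0.1165]
tool_rot: [180.0, -0.4, -169.5]
force: [-10.9, -3.3, 14.1]
grip_width: 0.0119
grasp_force: 20.0
```

At the closed stop: 30.0 mm of travel, and force rises without motion. Relax, release, retreat, and verify.

```bash
python3 -m creep '-0.0025 -0.0005 0 0 0.004;0 0 0 0 0.02;0 0 0 0 0.045;0 0 0 0 0.045;0 0 0.04 0 0.045;0 0 0.06 0 0.045;0 0 0.06 0 0.045;0 0 0.06 0 0.045'
python3 -m creep '0 0 0.02 0 0.045;0 0 0 0 0.045;0 0 0 0 0.045'
python3 look.py f2 bolt_knob,board
python3 - <<'E'
from h import *
im=cv2.imread("pics/f2.png")[100:280,220:440]
s=cams.read_camera("scene")[110:310,230:430,::-1]
cv2.imwrite("pics/f2c.png",np.hstack([cv2.resize(im,(440,360)),cv2.resize(s,(360,360))]))
E
```

```text
time_s: 24.32
tool_pos: [0.5075, 0.1487, 0.3382]
tool_rot: [180.0, 0.0, -169.5]
force: [1.4, 1.2, -0.1]
grip_width: 0.0448
grasp_force: 0.0
time_s: 24.7
tool_pos: [0.5071, 0.1486, 0.3546]
tool_rot: [-180.0, -0.1, -169.5]
force: [0.1, -0.0, -0.8]
grip_width: 0.0447
grasp_force: 0.0
24.7 [0.5071 0.1486 0.3546] [-179.9715   -0.1372 -169.4864]
cam [0.4319 0.1331 0.5167] fwd [ 0.2773  0.0522 -0.9594]
bolt_knob [([322.0, 169.0], 0.74, [0.5086, 0.1451])]
board [([327.0, 206.0], 0.86, [0.5872, 0.1681]), ([326.0, 203.0], 0.66, [0.5829, 0.1647]), ([15.0, 27.0], 0.61, [0.4154, -0.2923])]
```

View pics/f2c.png

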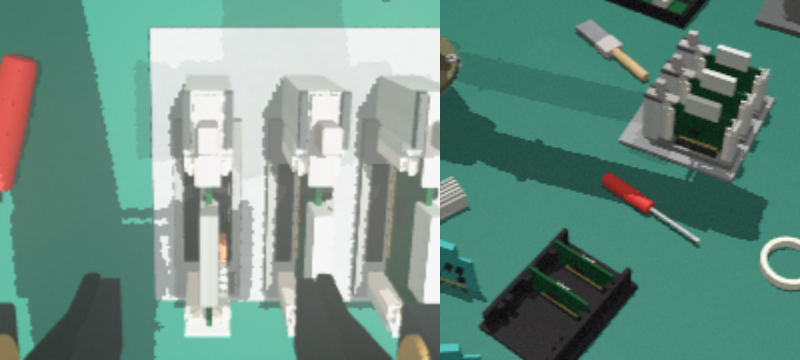

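The bolt is closed over the board's corner at (207,160), in line with the neighbouring bolts. The board is home, and the short boards and driver are in place.

```bash
python3 -c "
from cell import ticket
print(ticket.sign_off())"
```

```text
the job is handed in; nothing more can be done
None
```

The tall board is fully home in the rack's empty bay with the bolt slid fully closed over it, the short boards and screwdriver are where they were, and the job was handed in at about 25 s.

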